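# Sort the stripped parts on the breathing-apparatus bench

### The job

Clear up the parts from the stripped breathing sets: stand both filter cartridges upright in the grey tray, stand the large battery pack in the large charger and the small pack in the small one, each fully down in its pocket, and set the cylinder handwheel down in the white round tub with its brass stem still pointing up. Leave the demand valve where it is, and let go of everything at the end.

Things in the scene. Friction and masses are not known exactly. Their poses are not given: they have to be found in the camera images.
- filter_a_mid (a point): Screw-in filter cartridge standing upright: ribbed aluminium cylinder 50 mm in diameter and 37 mm high with a white plastic collar 45 mm in diameter and 8 mm high on top, 45 mm high in all, about 0.12 kg. Two alike. The point is at its centre, 22.5 mm above its foot; z is up along its axis.
- filter_b_mid (a point): Screw-in filter cartridge standing upright: ribbed aluminium cylinder 50 mm in diameter and 37 mm high with a white plastic collar 45 mm in diameter and 8 mm high on top, 45 mm high in all, about 0.12 kg. Two alike. The point is at its centre, 22.5 mm above its foot; z is up along its axis.
- pack_large_mid (a point): The larger of two battery packs, a black block standing upright on the bench, with grey sides and brass contacts on top: 66 mm long (its x), 44 mm wide (its y), 60 mm high (z), about 0.25 kg. The point is at its centre, 30 mm above its foot. The two ends of its length are alike.
- pack_small_mid (a point): The smaller of two battery packs, a black block standing upright on the bench, with grey sides and brass contacts on top: 44 mm long (its x), 28 mm wide (its y), 50 mm high (z), about 0.12 kg. The point is at its centre, 25 mm above its foot. The two ends of its length are alike.
- handwheel_mid (a point): Cylinder-valve handwheel lying wheel down: black fluted wheel about 56 mm in diameter and 20 mm high, with a round brass stem 22 mm in diameter rising from its middle, from 20 to 45 mm above the foot; about 0.12 kg. It can be picked by the stem. The point is on the axis, 22.5 mm above the foot; z is up along the stem.
- charger_large: The larger of two dark steel-grey charger cradles, fixed: a low block 102 by 80 mm (x by y) and 22 mm high with one open pocket 82 by 60 mm (x by y), its floor 8 mm above the bench, walls 10 mm thick. A pack stands upright in the pocket, its length along the pocket's length (either way round). Origin at the centre of its underside on the bench; x along the pocket's length, z up.
- charger_small: The smaller of two dark steel-grey charger cradles, fixed: a low block 80 by 64 mm (x by y) and 22 mm high with one open pocket 60 by 44 mm (x by y), its floor 8 mm above the bench, walls 10 mm thick. A pack stands upright in the pocket, its length along the pocket's length (either way round). Origin at the centre of its underside on the bench; x along the pocket's length, z up.
- tray: Grey open rectangular tray, fixed: 90 by 150 mm (x by y) and 22 mm high, walls and floor 5 mm thick (inside 80 by 140 mm). Both filter cartridges stand side by side along its length (y). Origin at the centre of its underside on the bench, z up.
- tub: White open round tub, fixed: 116 mm in diameter and 30 mm high, walls 4 mm and floor 5 mm thick. Origin at the centre of its underside on the bench, z up.
- demand_valve_mid (a point): Demand valve, not to be moved: a squat black round housing 68 mm in diameter and 36 mm high with a grey cap 48 mm in diameter on top (48 mm in all), a steel port sticking out 46 mm from the axis on its +x side and a red tab out to 39 mm on the other; 0.35 kg. The point is on its axis, 24 mm above its foot.
Things that resemble listed ones, but are neither listed nor needed, are in the scene too. What is shaped like the part that bears pack_small_mid but green is not meant.

How it is judged (in metres and radians):
At the end, for the whole second after the job is handed in: Both filters stand on the tray floor; each pack stands on the pocket floor of its own-size charger, within 14 mm of its centre; the handwheel is on the tub floor, stem up, within 30 mm of its centre. Heights within 4 mm of fully down, all within 0.12 rad of upright, at rest, released (x of filter_a_mid in the frame of tray between -0.02 and 0.02 m and y of filter_a_mid in the frame of tray between -0.05 and 0.05 m and z of filter_a_mid in the frame of tray between 0.0235 and 0.0315 m and x of filter_b_mid in the frame of tray between -0.02 and 0.02 m and y of filter_b_mid in the frame of tray between -0.05 and 0.05 m and z of filter_b_mid in the frame of tray between 0.0235 and 0.0315 m and horizontal distance between pack_large_mid and charger_large below 0.014 m and z of pack_large_mid in the frame of charger_large between 0.034 and 0.042 m and horizontal distance between pack_small_mid and charger_small below 0.014 m and z of pack_small_mid in the frame of charger_small between 0.029 and 0.037 m and horizontal distance between handwheel_mid and tub below 0.03 m and z of handwheel_mid in the frame of tub between 0.0235 and 0.0315 m and angle between each of filter_a_mid, filter_b_mid, pack_large_mid, pack_small_mid, handwheel_mid's own z axis and vertical below 0.12 rad and linear speed of each of filter_a, filter_b, pack_large, pack_small, handwheel below 0.02 m/s); the robot touches nothing.
It fails at once if the demand valve is moved more than 20 mm (distance of demand_valve_mid from where it was at the start of the episode above 0.02 m).
It also fails if it takes over 128 s, if anything falls off the work surface, if the arm or the gripper's body presses on something with over 40 N, if the wrist force passes 120 N, or if a joint passes its speed limit or range.

### The arm

A 6-joint arm with a two-finger parallel gripper is mounted at the origin on the work surface. World frame = base frame: x ahead of the robot, y to its left, z up, the work surface at z = 0. Lengths are in mm, angles in rad, forces in N, time in s.
With the tool pointing down it reaches from about 400 to 925 mm from the base axis. Payload 12.5 kg.
Tool frame: the origin (TCP) lies at the centre of the arm's flange, where the gripper is bolted on; the fingertips stand 190 mm ahead of it and the grasp point (between the pads) lies 171 mm ahead of it; z points along the fingers, y is the line along which they close (so a half turn about z gives the same grasp; the last joint's range is limited). The gripper opens to 95 mm and grips with 3 to 60 N. Pads are 20 mm wide; open, the fingers measure 119 mm over their backs; the gripper's body (75 mm by 180 mm) begins 59 mm behind the grasp point.
Start: joints at [-1.208, 0.491, 1.559, -0, 1.092, -0.106], TCP at [282.403, -557.56, 404.761] pointing down, gripper open.
Joint ranges: [-3.1, 3.1], [-0.84, 2.19], [0.05, 2.79], [-1.13, 4.28], [0.06, 2.93], [-2.69, 2.69]. Speed limits (rad/s): [2.22, 2.22, 2.79, 3.14, 3.14, 3.14].

### API

Orientations are given as [roll, pitch, yaw] about the fixed x, y, z axes, in that order (R = Rz(yaw) Ry(pitch) Rx(roll)).
In Python, from cell import env, read_camera, search_frame, cut_out gives the robot as it stands. The module is installed in compiled form; this text tells all that it offers.
- The arm moves only by the tool move_arm, never from a script. Its argument "commands" is a list of rows, each a list of 3 entries, a list of its own where there are three numbers: the shift along the world's x, y, z normalised to -1 to 1, where 1 is 0.03 m, then the turn about the world's z normalised to -1 to 1, where 1 is 0.08 rad, then the opening, from -1 (shut) to 1 (fully open), so that 0 is half open. A call has 1 to 20 rows; each row shifts and turns the commanded pose from where the row before left it; what a row does not reach is not made up. A row lasts 1/12 s, in which the tool goes at most 41.7 mm and 7.16 degrees, less where a joint would pass 70% of its speed; a pose out of reach is approached as far as the arm can. A call with a number of a shift or a turn outside -1 to 1 is refused whole. A call with a gripper value outside its range is refused whole. The fingers move at their own pace and stop on an object; the grip force is fixed at half the most. Time passes only in rows, so rows that do not move let the fingers close. It gives the time, the measured TCP pose, the force, the opening and the grip force at its end, in the units of the state.
- env.state(): the state, without advancing time (a new reading comes with each control period).
- read_camera(name): name is "side" or "top"; returns a dict with "image" (480x640x3 uint8, red, green, blue), "fx", "fy", "cx", "cy" (pixels), "rvec" (rotation vector, rad) and "tvec" (3), from world to camera coordinates, as OpenCV has them. Camera axes: x right, y down, z forward; pixel columns grow to the right and rows downward; lengths in mm; the calibration is good to about 2 mm. A picture is of the moment at which its call begins. There is no depth.
- env.job_done(): hands the job in; it is judged then, once.
Trained networks look in a picture, given as the dict that the camera call returned (one of the last four; its "shot" number tells which), for a name from the list of things; names that differ only in an ending like _2 or _b are one class to them, and where a whole thing is asked for, a point or a joint stands for the part that bears it (a point fixed in the world has none). Each returns a list of dicts, best first, with "confidence" (0 to 1); they miss things now and then, are a little off and sometimes report something else, mostly with a low value. They report only what shows in the picture. A call takes as long as a camera call. They do not tell look-alikes from the thing itself.
- search_frame(thing, picture): "at" ([column, row] in pixels, amid what is visible of it).
- cut_out(thing, picture): "region" (480x640 bool, what is visible of it) and "at" ([column, row] in pixels, amid what is visible of it).
The state is a dict: "t": time; "joints": joint angles; "qvel": joint speeds; "tau": joint torques, N m; "eef_pos": TCP position; "tcp_rot": TCP orientation; "ft_force": force on the tool from outside, world axes, zero at the start; "moment": the same for the moment, N m; "opening": opening from 0.0 (shut) to 1.0 (fully open); "grip_force": force on a finger pad.
Only numpy, scipy, OpenCV 4.12 (cv2) and the standard library are available. Lean on these libraries where they do the work, as an engineer would, in place of code of your own. Each camera call takes 0.05 s, during which the arm holds its last target. There are 200 camera calls.

## Working session

There is one attempt and no reset: what is moved stays moved. The work goes in short steps, Python scripts to look and compute and a tool call to move; the robot and the scene stay as the last step left them, time stands still between calls to the robot, and variables do not carry over. Pictures are saved under pics/ and viewed, at most 14 in all, crops included, and the job is handed in when it is done.

Besides the shell and the picture viewer there is one more tool, called after "Call:" by a JSON object that holds its "name" and its "arguments". move_arm: Moves the arm, as the interface text tells. Its arguments: {"type":"object","properties":{"commands":{"type":"array","items":{"type":"array"}}},"required":["commands"]}

```bash
mkdir -p pics; cat > h.py <<'E'
import numpy as np, cv2
from cell import env, read_camera, search_frame, cut_out
def save(p,n): cv2.imwrite('pics/'+n,p["image"][:,:,::-1])
def ray(p,uv):
    R=cv2.Rodrigues(np.array(p["rvec"],float))[0]; t=np.array(p["tvec"],float).ravel()
    d=R.T@np.array([(uv[0]-p["cx"])/p["fx"],(uv[1]-p["cy"])/p["fy"],1.]); return -R.T@t,d
def onz(p,uv,z):
    c,d=ray(p,uv); return c+d*(z-c[2])/d[2]
E
python3 - <<'E'
from h import *
for n in("top","side"):
    p=read_camera(n); save(p,n+'0.png'); print(n,p["fx"],ray(p,(p["cx"],p["cy"])))
    for t in "filter_a_mid pack_large_mid pack_small_mid handwheel_mid charger_large charger_small tray tub demand_valve_mid".split():
        print(t,[(np.round(d["at"]).tolist(),round(d["confidence"],2),onz(p,d["at"],40 if 'mid' in t else 15).round()[:2].tolist()) for d in search_frame(t,p)])
print(env.state())
E
```

```text
top 442.1567526194185 (array([ 386.5764376 ,   47.89883719, 1002.9534631 ]), array([ 1.09266553e-01,  4.97984710e-04, -9.94012360e-01]))
filter_a_mid [([384.0, 264.0], 0.66, [440.0, -75.0]), ([310.0, 249.0], 0.65, [471.0, 87.0])]
pack_large_mid [([516.0, 269.0], 0.89, [431.0, -364.0]), ([393.0, 194.0], 0.44, [595.0, -96.0])]
pack_small_mid [([140.0, 270.0], 0.92, [424.0, 455.0]), ([186.0, 295.0], 0.88, [369.0, 353.0]), ([183.0, 256.0], 0.65, [454.0, 363.0]), ([168.0, 219.0], 0.58, [536.0, 399.0])]
handwheel_mid [([384.0, 265.0], 0.67, [438.0, -77.0])]
charger_large [([392.0, 195.0], 0.7, [598.0, -98.0])]
charger_small [([214.0, 192.0], 0.85, [603.0, 307.0])]
tray [([479.0, 203.0], 0.66, [580.0, -296.0])]
tub [([513.0, 265.0], 0.72, [440.0, -367.0]), ([394.0, 195.0], 0.66, [598.0, -102.0]), ([308.0, 187.0], 0.55, [614.0, 92.0])]
demand_valve_mid [([454.0, 291.0], 0.84, [381.0, -227.0])]
side 492.61022015877256 (array([294.1158879 , 893.41441992, 840.10850656]), array([ 0.16948588, -0.72902968, -0.66316684]))
filter_a_mid [([316.0, 265.0], 0.97, [468.0, 103.0])]
pack_large_mid [([359.0
[... 674 characters left out ...]
, 228.0])]
{'t': 1.0, 'joints': array([-1.20760661e+00,  4.90908377e-01,  1.55887471e+00,  5.62015056e-06,
        1.09170223e+00, -1.05604959e-01]), 'qvel': array([ 1.07460905e-03, -9.47211316e-05, -4.33970445e-04, -8.11837997e-04,
        7.75554906e-05,  7.29362142e-04]), 'tau': array([ 5.00121423e-04, -6.12481999e+01, -2.58431035e+01,  6.93953480e-02,
        4.45085764e-02, -6.09796825e-05]), 'eef_pos': array([ 282.40327364, -557.57062749,  404.76445711]), 'tcp_rot': array([3.14148539e+00, 6.35425371e-06, 4.68792089e-01]), 'ft_force': array([-0.06453862, -1.303354  , -0.09798676]), 'moment': array([-0.01792219,  0.01480589, -0.04582689]), 'grip_force': 0.0, 'opening': 1.003087481393685}
```

View pics/top0.png

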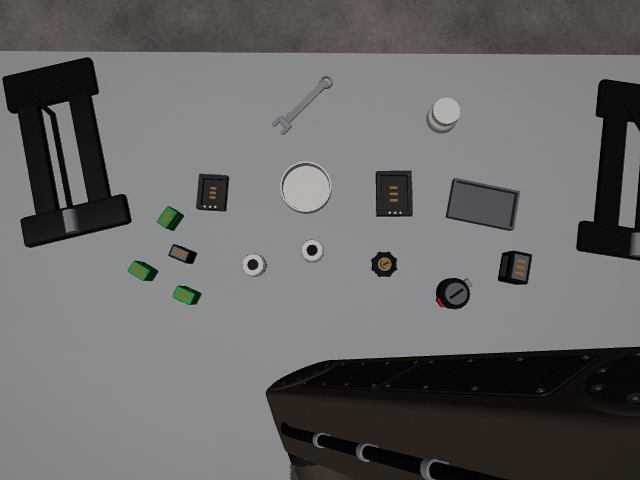

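View pics/side0.png

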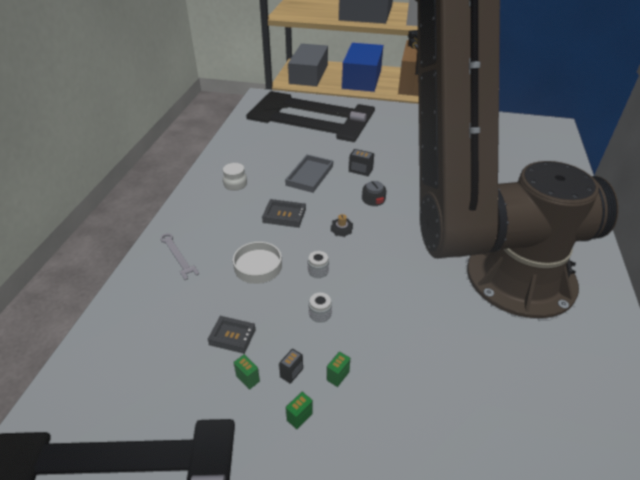

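Top view: the black small pack is at (182,254), with green look-alikes at (170,217), (142,271) and (186,295), which I'm excluding. The large pack is at (516,267). The filters are at (254,265) and (312,251), and the white canister at (445,113) isn't one of them. The handwheel is at (384,264), the demand valve at (453,293), the tub at (306,188) and the tray at (483,203). The chargers are at (394,194), large, and (213,192), small.

Next I'll fit silhouettes to get poses.

```bash
cat > fit.py <<'E'
from h import *
from scipy.optimize import minimize
def box(a,b,h): return np.array([[sx*a/2,sy*b/2,z] for sx in(-1,1) for sy in(-1,1) for z in(0,h)],float)
def cyl(*s): return np.array([[d/2*np.cos(k),d/2*np.sin(k),z] for d,z in s for k in np.linspace(0,2*np.pi,40)[:-1]])
M={'filter_a_mid':cyl((50,0),(50,37),(45,45)),'pack_large_mid':box(66,44,60),'pack_small_mid':box(44,28,50),
'handwheel_mid':None,'charger_large':box(102,80,22),'charger_small':box(80,64,22),'tray':box(90,150,22),'tub':cyl((116,0),(116,30)),'demand_valve_mid':None}
S=8
def sil(p,X,off,shape):
    uv=cv2.projectPoints(X,np.array(p["rvec"],float),np.array(p["tvec"],float),np.array([[p["fx"],0,p["cx"]],[0,p["fy"],p["cy"]],[0,0,1.]]),None)[0][:,0]
    q=((uv-off+.5)*S*16).round().astype(np.int32)
    im=np.zeros((shape[0]*S,shape[1]*S),np.uint8); h=cv2.convexHull(q.reshape(-1,1,2))
    cv2.fillConvexPoly(im,h,1,shift=4); return cv2.resize(im.astype(np.float32),shape[::-1],interpolation=cv2.INTER_AREA)
def fit(model,views,x0,z0=0):
    """views: list (picture, mask)"""
    V=[]
    for p,m in views:
        y,x=np.nonzero(m); o=np.array([x.min()-12,y.min()-12]); sh=(y.max()-y.min()+25,x.max()-x.min()+25)
        mm=np.zeros(sh,np.float32)
        yy=y-o[1]; xx=x-o[0]; mm[yy,xx]=1; V.append((p,o,sh,mm))
    def cost(v):
        c,s=np.cos(v[2]/30),np.sin(v[2]/30); X=model@np.array([[c,s,0],[-s,c,0],[0,0,1]])+[v[0],v[1],z0]
        return sum(np.abs(sil(p,X,o,sh)-mm).sum()/mm.sum() for p,o,sh,mm in V)
    best=None
    for a in np.arange(-1.5,1.6,.4):
        r=minimize(cost,[x0[0],x0[1],a*30],method='Nelder-Mead',options=dict(initial_simplex=[[x0[0]-6,x0[1]-6,a*30-6],[x0[0]+8,x0[1],a*30],[x0[0],x0[1]+8,a*30],[x0[0],x0[1],a*30+9]],maxiter=150))
        if best is None or r.fun<best.fun: best=r
    return best.x[:2].round(1),round(best.x[2]/30,3),round(best.fun,3)
E
cat > run.py <<'E'
from fit import *
P={n:read_camera(n) for n in("top","side")}
T={'f1':('filter_a_mid',(312,251),(318,263)),'f2':('filter_a_mid',(254,265),(320,306)),'pl':('pack_large_mid',(516,267),(361,162)),'ps':('pack_small_mid',(182,254),(291,365)),
'cl':('charger_large',(394,194),(285,212)),'cs':('charger_small',(213,192),(232,334)),'tray':('tray',(483,203),(310,172)),'tub':('tub',(306,188),(257,262))}
cache={}
for k,(t,a,b) in T.items():
    vs=[]; info=[]
    for n,px in(('top',a),('side',b)):
        if (t,n) not in cache: cache[t,n]=cut_out(t,P[n])
        c=[d for d in cache[t,n] if np.hypot(*(np.array(d["at"])-px))<14]
        if c: vs.append((P[n],c[0]["region"])); info.append((n,int(c[0]["region"].sum()),round(c[0]["confidence"],2)))
    x0=onz(P['top'],a,25)[:2]
    print(k,info,'x0',x0.round())
    for sub in [vs]+[[v] for v in vs]*(len(vs)>1): print('   ',*fit(M[t],sub,x0))
E
python3 run.py
```

```text
f1 [('top', 423, 0.64), ('side', 518, 0.65)] x0 [468.  82.]
    [468.8  81.8] 0.26 0.103
    [468.3  82. ] -0.916 0.04
    [469.2  80.8] -0.552 0.052
f2 [] x0 [436. 210.]
    [430.  204.1] -1.7 0.0
pl [('top', 896, 0.95), ('side', 584, 0.85)] x0 [ 436. -369.]
    [ 434.8 -363.6] -0.113 0.181
    [ 434.7 -363.5] -0.101 0.12
    [ 435.  -364.1] -0.143 0.058
ps [('top', 353, 0.69), ('side', 593, 0.74)] x0 [459. 370.]
    [459.5 367.9] 1.227 0.216
    [459.1 368. ] 1.219 0.079
    [460.4 367.4] 1.308 0.112
cl [('top', 1713, 0.92), ('side', 960, 0.65)] x0 [ 598. -101.]
    [ 602.  -102.3] 0.007 0.091
    [ 602.  -102.2] 0.006 0.031
    [ 603.  -102.4] 0.029 0.05
cs [('top', 1077, 0.92), ('side', 1266, 0.83)] x0 [600. 307.]
    [602.3 311.8] -0.058 0.103
    [602.  311.2] -0.056 0.06
    [602.4 312.4] -0.06 0.037
tray [('top', 2887, 0.63), ('side', 1168, 0.93)] x0 [ 579. -301.]
    [ 579.2 -303.7] -0.195 0.064
    [ 579.2 -303.6] -0.195 0.027
    [ 579.1 -304.9] -0.201 0.035
tub [('top', 2127, 0.78), ('side', 1747, 0.82)] x0 [610.  97.]
    [613.4  98.5] -0.157 0.066
    [613.5  98.6] -0.167 0.027
    [613.6  98.1] 1.081 0.038
```

```bash
python3 - <<'E'
import cv2,numpy as np
i=cv2.imread('pics/top0.png'); j=cv2.imread('pics/side0.png')
f=lambda im,x,y,w,h:cv2.resize(im[y:y+h,x:x+w],(400,300),interpolation=cv2.INTER_CUBIC)
cv2.imwrite('pics/c0.png',np.vstack([np.hstack([f(i,354,235,60,45),f(i,152,232,60,45)]),np.hstack([f(j,311,203,60,45),f(i,486,245,60,45)])]))
E
```

```text
(no output)
```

View pics/c0.png

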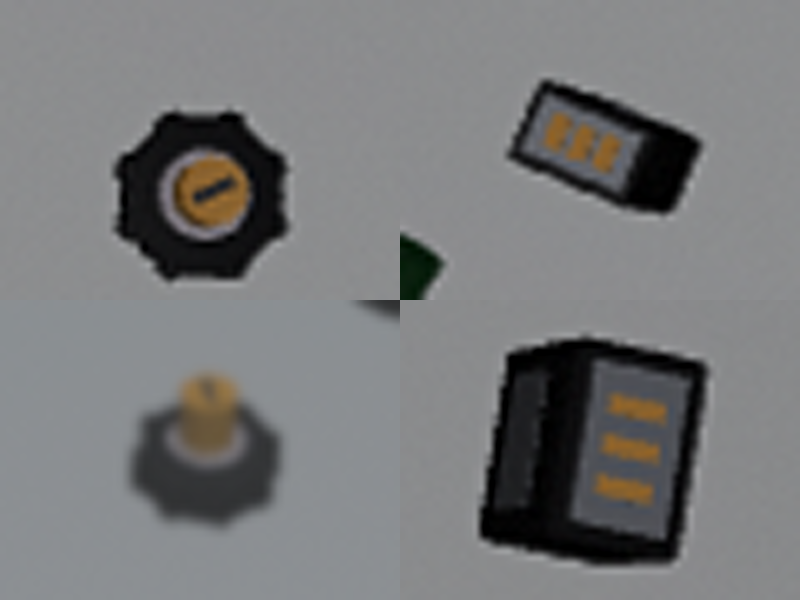

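The crop shows the fluted handwheel with its brass stem (top view, about (385,264)), the black small pack at (182,254) and the large pack at (516,267). All three choices are confirmed. Filter 2 and the handwheel still need measuring.

```bash
python3 - <<'E'
from fit import *
P={n:read_camera(n) for n in("top","side")}
def seg(im,c,f,r=26):
    m=np.zeros(im.shape[:2],np.uint8); m[c[1]-r:c[1]+r,c[0]-r:c[0]+r]=f(im[c[1]-r:c[1]+r,c[0]-r:c[0]+r].astype(int)); 
    m=cv2.morphologyEx(m,cv2.MORPH_CLOSE,np.ones((3,3)))
    n,l,s,ce=cv2.connectedComponentsWithStats(m); k=1+np.argmax(s[1:,4]); return ce[k],s[k,4]
brass=lambda a:((a[...,0]-a[...,2]>45)).astype(np.uint8)
black=lambda a:(a.sum(2)<150).astype(np.uint8)
for n,c in(('top',(384,264)),('side',(341,225))):
    im=P[n]["image"]; b,s=seg(im,c,brass); print(n,'brass',b,s,onz(P[n],b,42).round(1)); b,s=seg(im,c,black); print('black',b,s,onz(P[n],b,15).round(1))
for n,cs in(('top',((254,265),(312,251))),('side',((320,302),(318,260)))):
    im=P[n]["image"]
    for c in cs: b,s=seg(im,c,black,12);print(n,'hole',b,s,onz(P[n],b,45).round(1))
    print([(d["at"],round(d["confidence"],2),int(d["region"].sum())) for d in cut_out('filter_b_mid',P[n])], [(d["at"],round(d["confidence"],2),int(d["region"].sum())) for d in cut_out('demand_valve_mid',P[n])])
E
```

```text
top brass [385.25581395 263.20930233] 86 [441.  -77.9  42. ]
black [383.34560907 264.08498584] 353 [440.6 -77.2  15. ]
side brass [342.11904762 217.85714286] 42 [439.7 -77.4  42. ]
black [365.33333333 199.66666667] 6 [ 396.1 -202.6   15. ]
top hole [252.32926829 264.1097561 ] 82 [436.9 210.4  45. ]
top hole [311.54320988 249.65432099] 81 [469.2  82.5  45. ]
[([253.2, 266.8], 0.69, 464)] [([452.9, 291.8], 0.83, 950)]Traceback (most recent call last):
  File "<stdin>", line 13, in <module>
  File "<stdin>", line 6, in seg
    return _wrapfunc(a, 'argmax', axis=axis, out=out, **kwds)
    return bound(*args, **kwds)
ValueError: attempt to get argmax of an empty sequence
```

Call:
{"name": "move_arm", "arguments": {"commands": [[[0.75,1,-0.6],-1,1],[[0.75,1,-0.6],-1,1],[[0.75,1,-0.6],-1,1],[[0.75,1,-0.6],-1,1],[[0.75,1,-0.6],-1,1],[[0.75,1,-0.6],-1,1],[[0.75,0.45,-0.4],-1,1],[[0,0,0],-0.4,1]]}}

```text
t: 2.67
eef_pos: [442.5, -361.0, 282.6]
tcp_rot: [-3.14, 0.002, -0.124]
ft_force: [0.2, -0.1, 0.1]
opening: 1.002
grip_force: 0.0
```

Call:
{"name": "move_arm", "arguments": {"commands": [[[-0.2,0,-0.5],0,1],[[0,0,-0.5],0,1],[[0,0,0],0,1],[[0,0,0],0,1]]}}

```text
t: 3.0
eef_pos: [434.0, -364.1, 254.6]
tcp_rot: [-3.141, 0.001, -0.123]
ft_force: [0.0, 0.8, 0.6]
opening: 1.0
grip_force: 0.0
```

Call:
{"name": "move_arm", "arguments": {"commands": [[[0,0,-0.65],0,1],[[0,0,-0.65],0,1],[[0,0,0],0,1],[[0,0,0],0,-1],[[0,0,0],0,-1],[[0,0,0],0,-1],[[0,0,0],0,-1],[[0,0,0],0,-1],[[0,0,0],0,-1],[[0,0,0],0,-1],[[0,0,0],0,-1]]}}

```text
t: 3.92
eef_pos: [433.9, -364.0, 215.9]
tcp_rot: [-3.142, 0.0, -0.123]
ft_force: [0.0, 2.1, 1.4]
opening: 0.497
grip_force: 0.9
```

Call:
{"name": "move_arm", "arguments": {"commands": [[[0,0,0],0,-1],[[0,0,0],0,-1],[[0,0,0],0,-1],[[0,0,0],0,-1],[[0,0,0.5],0,-1],[[0,0,1],0,-1],[[0,0,1],0,-1],[[0,0,0.5],0,-1],[[0,0,0],0,-1]]}}

```text
t: 4.67
eef_pos: [434.2, -364.4, 308.6]
tcp_rot: [3.138, -0.004, -0.123]
ft_force: [0.7, -0.7, -2.6]
opening: 0.471
grip_force: 29.3
```

Call:
{"name": "move_arm", "arguments": {"commands": [[[0.4,0.6,0],0.2,-1],[[0.6,1,0],0.2,-1],[[0.65,1,0],0.2,-1],[[0.65,1,0],0.2,-1],[[0.65,1,0],0.2,-1],[[0.65,1,0],0.2,-1],[[0.65,1,0],0.2,-1],[[0.65,1,0],0.2,-1],[[0.6,0.8,-0.3],0,-1],[[0.1,0.35,-0.6],0,-1],[[0,0,-0.5],0,-1],[[0,0,0],0,-1],[[0,0,0],0,-1]]}}

```text
t: 5.75
eef_pos: [601.7, -101.5, 262.0]
tcp_rot: [-3.141, 0.003, 0.005]
ft_force: [1.1, -0.0, -2.5]
opening: 0.472
grip_force: 29.3
```

```bash
python3 - <<'E'
from h import *
s=read_camera('side'); t=read_camera('top')
f=lambda im,x,y,w,h:cv2.resize(im[y:y+h,x:x+w],(400,300),interpolation=cv2.INTER_CUBIC)
save({"image":np.hstack([f(s["image"],225,150,120,90),f(t["image"],340,150,120,90)])},'c1.png')
E
```

```text
(no output)
```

View pics/c1.png

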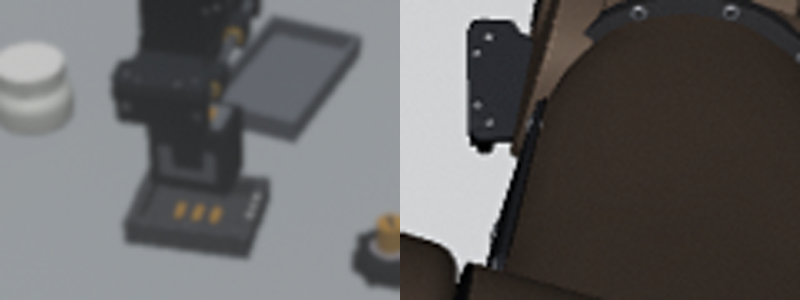

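The pack hangs over the large charger, lined up with the pocket in the side view. Lowering it now.

Call:
{"name": "move_arm", "arguments": {"commands": [[[0,0,-0.4],0,-1],[[0,0,-0.4],0,-1],[[0,0,-0.3],0,-1],[[0,0,-0.1],0,-1],[[0,0,0],0,-1],[[0,0,0],0,-1]]}}

```text
t: 6.35
eef_pos: [601.9, -101.7, 227.5]
tcp_rot: [-3.142, 0.0, 0.005]
ft_force: [-0.4, 0.3, -2.9]
opening: 0.47
grip_force: 29.3
```

Call:
{"name": "move_arm", "arguments": {"commands": [[[0,0,-0.06],0,-1],[[0,0,-0.04],0,-1],[[0,0,0],0,-1],[[0,0,0],0,0.3],[[0,0,0],0,0.3],[[0,0,0],0,0.3],[[0,0,0],0,0.3],[[0,0,0],0,0.3],[[0,0,0.5],0,0.3],[[0,0,1],0,0.3],[[0,0,0.8],0,0.3],[[0,0,0],0,0.3]]}}

```text
t: 7.35
eef_pos: [602.6, -101.7, 298.2]
tcp_rot: [3.14, -0.006, 0.005]
ft_force: [0.8, -0.6, 1.0]
opening: 0.652
grip_force: 0.0
```

Call:
{"name": "move_arm", "arguments": {"commands": [[[-0.7,0,0],0,0.3],[[-1,0.2,0],0,0.3],[[-1,0.2,0],0,0.3],[[-1,0.2,0],0,0.3],[[-1,0.2,-0.3],0,0.2],[[-0.67,0,-0.7],0,0],[[0,0,-0.5],0,0],[[0,0,0],0,0],[[0,0,0],0,0]]}}

```text
t: 8.1
eef_pos: [441.2, -77.7, 248.6]
tcp_rot: [-3.141, 0.001, 0.005]
ft_force: [-0.2, 0.7, 1.1]
opening: 0.501
grip_force: 0.0
```

```bash
python3 - <<'E'
from h import *
s=read_camera('side'); t=read_camera('top')
f=lambda im,x,y,w,h:cv2.resize(im[y:y+h,x:x+w],(400,300),interpolation=cv2.INTER_CUBIC)
save({"image":np.hstack([f(s["image"],281,180,120,90),f(s["image"],225,160,120,90)])},'c2.png')
E
```

```text
(no output)
```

View pics/c2.png

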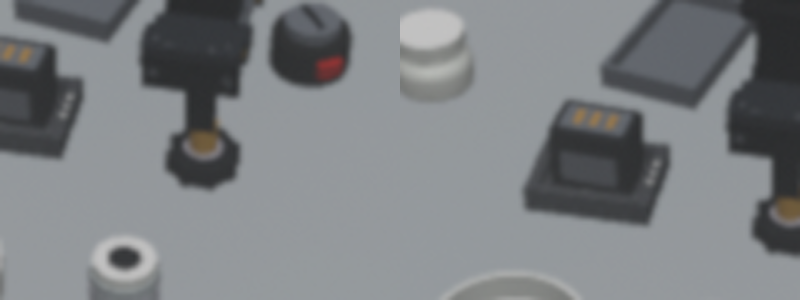

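The large pack sits in its pocket, and the gripper is centred over the brass stem.

Call:
{"name": "move_arm", "arguments": {"commands": [[[0,0,-0.6],0,0],[[0,0,-0.5],0,0],[[0,0,-0.03],0,0],[[0,0,0],0,-1],[[0,0,0],0,-1],[[0,0,0],0,-1],[[0,0,0],0,-1],[[0,0,0],0,-1],[[0,0,0],0,-1],[[0,0,0],0,-1],[[0,0,0],0,-1]]}}

```text
t: 9.12
eef_pos: [440.9, -77.6, 215.5]
tcp_rot: [3.141, -0.001, 0.005]
ft_force: [-1.0, -0.2, 8.2]
opening: 0.223
grip_force: 30.0
```

Call:
{"name": "move_arm", "arguments": {"commands": [[[0,0,0.4],0,-1],[[0,0,1],0,-1],[[0,0,1],0,-1],[[0.4,0.4,0.3],0,-1],[[0.8,0.8,0],0,-1],[[0.9,0.9,0],0,-1],[[0.9,0.9,0],0,-1],[[0.9,0.9,0],0,-1],[[0.9,0.9,0],0,-1],[[0.6,0.6,0],0,-1],[[0.35,0.45,-0.4],0,-1],[[0,0,-0.8],0,-1],[[0,0,-0.3],0,-1],[[0,0,0],0,-1],[[0,0,0],0,-1]]}}

```text
t: 10.37
eef_pos: [613.1, 97.5, 250.8]
tcp_rot: [3.141, 0.001, 0.004]
ft_force: [0.4, -0.5, -0.8]
opening: 0.22
grip_force: 30.0
```

```bash
python3 - <<'E'
from h import *
s=read_camera('side')
f=lambda im,x,y,w,h:cv2.resize(im[y:y+h,x:x+w],(560,420),interpolation=cv2.INTER_CUBIC)
save({"image":f(s["image"],197,190,120,90)},'c3.png')
E
```

```text
(no output)
```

View pics/c3.png

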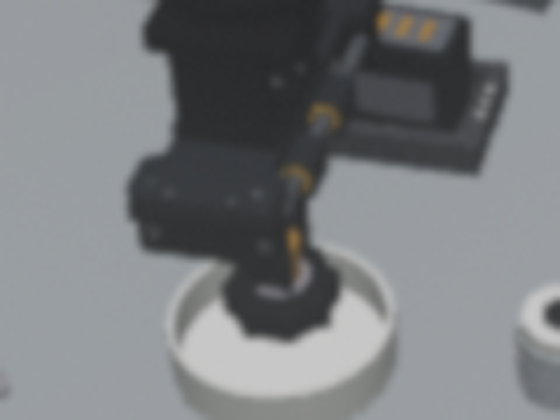

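The wheel hangs level above the middle of the tub.

Call:
{"name": "move_arm", "arguments": {"commands": [[[0,0,-0.5],0,-1],[[0,0,-0.3],0,-1],[[0,0,-0.15],0,-1],[[0,0,-0.04],0,-1],[[0,0,0],0,-1],[[0,0,0],0,-0.2],[[0,0,0],0,-0.2],[[0,0,0],0,-0.2],[[0,0,0],0,-0.2],[[0,0,0.5],0,-0.2],[[0,0,1],0,0],[[0,0,1],0,0.3],[[0,0,0],0,0.5]]}}

```text
t: 11.5
eef_pos: [614.1, 98.1, 301.6]
tcp_rot: [-3.141, -0.008, 0.005]
ft_force: [0.3, -0.3, 1.0]
opening: 0.556
grip_force: 0.0
```

Call:
{"name": "move_arm", "arguments": {"commands": [[[-0.3,0.5,0],1,0.4],[[-0.4,0.7,0],1,0.4],[[-0.4,0.7,0],1,0.4],[[-0.4,0.7,0],1,0.4],[[-0.4,0.7,0],1,0.4],[[-0.4,0.7,0],1,0.4],[[-0.4,0.7,0],1,0.4],[[-0.4,0.7,0],1,0.4],[[-0.4,0.7,0],1,0.4],[[-0.4,0.7,0],1,0.4],[[-0.4,0.7,0],1,0.4],[[-0.4,0.7,0],1,0.4],[[-0.4,0.7,0],1,0.4],[[-0.05,0.1,0],1,0.4],[[0,0,-0.5],1,0.4],[[0,0,-0.8],0.4,0.4],[[0,0,-0.3],0,0.4],[[0,0,0],0,0.4],[[0,0,0],0,0.4]]}}

```text
t: 13.08
eef_pos: [459.0, 367.9, 248.2]
tcp_rot: [-3.141, 0.001, 1.235]
ft_force: [0.7, -0.6, 0.4]
opening: 0.701
grip_force: 0.0
```

```bash
python3 - <<'E'
from h import *
s=read_camera('side'); 
f=lambda im,x,y,w,h:cv2.resize(im[y:y+h,x:x+w],(400,300),interpolation=cv2.INTER_CUBIC)
save({"image":np.hstack([f(s["image"],230,310,120,90),f(s["image"],197,220,120,90)])},'c4.png')
E
```

```text
(no output)
```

View pics/c4.png

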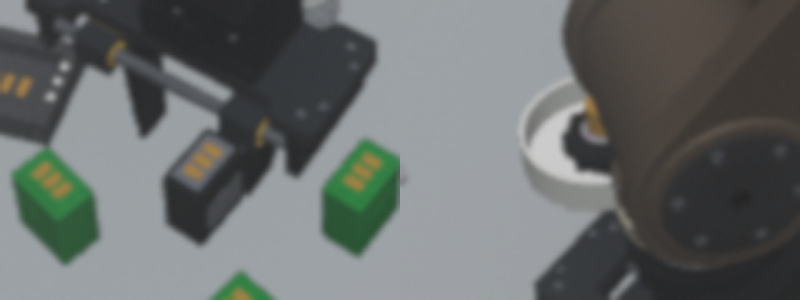

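The fingers straddle the black pack with the green ones clear, and the wheel lies in the tub stem up. Descending.

Call:
{"name": "move_arm", "arguments": {"commands": [[[0,0,-0.6],0,0.4],[[0,0,-0.6],0,0.4],[[0,0,-0.1],0,0.4],[[0,0,0],0,-1],[[0,0,0],0,-1],[[0,0,0],0,-1],[[0,0,0],0,-1],[[0,0,0],0,-1],[[0,0,0],0,-1],[[0,0,0],0,-1],[[0,0,0],0,-1],[[0,0,0],0,-1],[[0,0,0],0,-1]]}}

```text
t: 14.22
eef_pos: [458.8, 368.0, 209.5]
tcp_rot: [3.141, -0.0, 1.237]
ft_force: [-0.6, -0.5, 5.8]
opening: 0.299
grip_force: 29.2
```

Call:
{"name": "move_arm", "arguments": {"commands": [[[0,0,0.5],0,-1],[[0,0,1],0,-1],[[0,0,1],0,-1],[[0.2,0,0.5],-1,-1],[[0.35,-0.15,0],-1,-1],[[0.35,-0.15,0],-1,-1],[[0.35,-0.15,0],-1,-1],[[0.35,-0.15,0],-1,-1],[[0.35,-0.15,0],-1,-1],[[0.35,-0.15,0],-1,-1],[[0.35,-0.15,0],-1,-1],[[0.35,-0.15,0],-1,-1],[[0.35,-0.15,0],-1,-1],[[0.35,-0.15,0],-1,-1],[[0.35,-0.15,0],-1,-1],[[0.35,-0.15,0],-1,-1],[[0.35,-0.07,0],-1,-1],[[0.05,0,0],-1,-1],[[0,0,0],-1,-1]]}}

```text
t: 15.8
eef_pos: [603.3, 311.5, 298.5]
tcp_rot: [3.141, 0.001, -0.048]
ft_force: [-0.1, 0.2, -0.9]
opening: 0.294
grip_force: 29.2
```

Call:
{"name": "move_arm", "arguments": {"commands": [[[0,0,-0.5],-0.2,-1],[[0,0,-0.6],0,-1],[[0,0,-0.4],0,-1],[[0,0,0],0,-1],[[0,0,0],0,-1]]}}

```text
t: 16.22
eef_pos: [602.8, 311.8, 253.5]
tcp_rot: [3.141, 0.002, -0.059]
ft_force: [0.6, 1.0, -1.3]
opening: 0.302
grip_force: 29.2
```

```bash
python3 - <<'E'
from h import *
s=read_camera('side'); 
f=lambda im,x,y,w,h:cv2.resize(im[y:y+h,x:x+w],(560,420),interpolation=cv2.INTER_CUBIC)
save({"image":f(s["image"],175,280,120,90)},'c5.png')
E
```

```text
(no output)
```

View pics/c5.png

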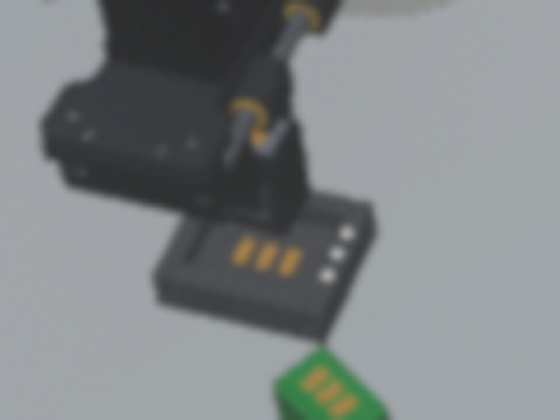

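The small pack is over the small charger and squared to it. Lowering.

Call:
{"name": "move_arm", "arguments": {"commands": [[[0,0,-0.5],0,-1],[[0,0,-0.4],0,-1],[[0,0,-0.2],0,-1],[[0,0,-0.07],0,-1],[[0,0,0],0,-1],[[0,0,0],0,-1],[[0,0,0],0,0],[[0,0,0],0,0],[[0,0,0],0,0],[[0,0,0],0,0],[[0,0,0.5],0,0],[[0,0,1],0,0.3],[[0,0,1],0,0.6],[[0,0,0],0,0.6]]}}

```text
t: 17.43
eef_pos: [603.6, 312.2, 300.0]
tcp_rot: [-3.138, -0.008, -0.059]
ft_force: [0.6, 0.6, 0.5]
opening: 0.655
grip_force: 0.0
```

Call:
{"name": "move_arm", "arguments": {"commands": [[[-0.2,-0.1,0],1,0.8],[[-0.3,-0.2,0],1,0.8],[[-0.35,-0.2,0],1,0.8],[[-0.35,-0.2,0],1,0.8],[[-0.35,-0.2,0],1,0.8],[[-0.35,-0.2,0],1,0.8],[[-0.35,-0.2,0],1,0.8],[[-0.35,-0.2,0],1,0.8],[[-0.35,-0.2,0],1,0.8],[[-0.35,-0.2,0],1,0.8],[[-0.35,-0.2,0],1,0.8],[[-0.35,-0.2,0],1,0.8],[[-0.35,-0.2,0],1,0.8],[[-0.35,-0.2,0],1,0.8],[[-0.35,-0.2,0],1,0.8],[[-0.35,-0.2,-0.3],1,0.8],[[-0.15,-0.3,-0.7],1,0.8],[[0,0,-0.6],1,0.8],[[0,0,0],0,0.8],[[0,0,0],0,0.8]]}}

```text
t: 19.1
eef_pos: [436.5, 209.9, 245.9]
tcp_rot: [-3.141, 0.001, 1.378]
ft_force: [-0.1, 0.5, 0.7]
opening: 0.902
grip_force: 0.0
```

```bash
python3 - <<'E'
from h import *
s=read_camera('side'); 
f=lambda im,x,y,w,h:cv2.resize(im[y:y+h,x:x+w],(400,300),interpolation=cv2.INTER_CUBIC)
save({"image":np.hstack([f(s["image"],260,250,120,90),f(s["image"],175,280,120,90)])},'c6.png')
E
```

```text
(no output)
```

View pics/c6.png

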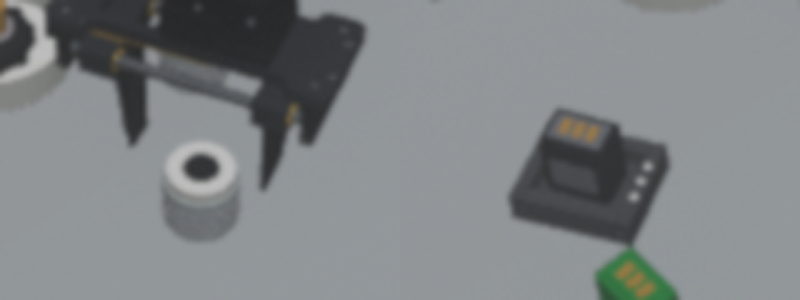

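The small pack is seated. The fingertips at (135,145) and (265,190) bracket the filter's top centre at (200,168).

Call:
{"name": "move_arm", "arguments": {"commands": [[[0,0,-0.6],0,0.8],[[0,0,-0.55],0,0.8],[[0,0,-0.1],0,0.8],[[0,0,0],0,-1],[[0,0,0],0,-1],[[0,0,0],0,-1],[[0,0,0],0,-1],[[0,0,0],0,-1],[[0,0,0],0,-1],[[0,0,0],0,-1],[[0,0,0],0,-1],[[0,0,0],0,-1],[[0,0,0],0,-1]]}}

```text
t: 20.23
eef_pos: [436.4, 209.9, 209.0]
tcp_rot: [3.141, -0.0, 1.381]
ft_force: [-0.6, 0.1, 5.8]
opening: 0.521
grip_force: 30.0
```

Call:
{"name": "move_arm", "arguments": {"commands": [[[0,0,0.5],0,-1],[[0,0,1],0,-1],[[0,0,1],0,-1],[[0,-0.2,0.5],0,-1],[[0.25,-0.6,0],0,-1],[[0.25,-1,0],0,-1],[[0.25,-1,0],0,-1],[[0.25,-1,0],0,-1],[[0.25,-1,0],0,-1],[[0.25,-1,0],0,-1],[[0.25,-1,0],0,-1],[[0.25,-1,0],0,-1],[[0.25,-1,0],0,-1],[[0.25,-1,0],0,-1],[[0.25,-1,0],0,-1],[[0.25,-1,0],0,-1],[[0.25,-1,0],0,-1],[[0.25,-1,0],0,-1],[[0.25,-1,0],0,-1],[[0.25,-1,0],0,-1]]}}

```text
t: 21.9
eef_pos: [556.3, -265.7, 298.3]
tcp_rot: [-3.141, -0.0, 1.381]
ft_force: [0.8, -0.4, -0.6]
opening: 0.519
grip_force: 30.0
```

Call:
{"name": "move_arm", "arguments": {"commands": [[[0.25,-1,0],0,-1],[[0.25,-0.9,0],0,-1],[[0.05,-0.5,0],0,-1],[[0,0,-0.5],0,-1],[[0,0,-0.8],0,-1],[[0,0,-0.3],0,-1],[[0,0,0],0,-1],[[0,0,0],0,-1]]}}

```text
t: 22.57
eef_pos: [572.9, -335.8, 250.6]
tcp_rot: [-3.141, -0.0, 1.381]
ft_force: [0.1, 0.4, -0.5]
opening: 0.517
grip_force: 30.0
```

```bash
python3 - <<'E'
from h import *
s=read_camera('side'); 
f=lambda im,x,y,w,h:cv2.resize(im[y:y+h,x:x+w],(560,420),interpolation=cv2.INTER_CUBIC)
save({"image":f(s["image"],260,115,120,90)},'c7.png')
E
```

```text
(no output)
```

View pics/c7.png

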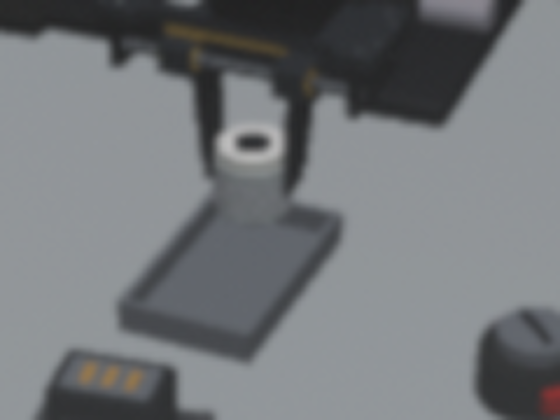

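The filter is upright over the far half of the tray.

Call:
{"name": "move_arm", "arguments": {"commands": [[[0,0,-0.5],0,-1],[[0,0,-0.4],0,-1],[[0,0,-0.2],0,-1],[[0,0,-0.1],0,-1],[[0,0,0],0,-1],[[0,0,0],0,-1],[[0,0,0],0,0.4],[[0,0,0],0,0.4],[[0,0,0],0,0.4],[[0,0,0],0,0.4],[[0,0,0.5],0,0.4],[[0,0,1],0,0.5],[[0,0,1],0,0.6],[[0,0,0.3],0,0.8]]}}

```text
t: 23.78
eef_pos: [573.2, -336.4, 302.9]
tcp_rot: [3.137, 0.002, 1.381]
ft_force: [0.6, 0.2, 0.3]
opening: 0.821
grip_force: 0.0
```

Call:
{"name": "move_arm", "arguments": {"commands": [[[-0.25,0.6,0],0,0.8],[[-0.25,1,0],0,0.8],[[-0.25,1,0],0,0.8],[[-0.25,1,0],0,0.8],[[-0.25,1,0],0,0.8],[[-0.25,1,0],0,0.8],[[-0.25,1,0],0,0.8],[[-0.25,1,0],0,0.8],[[-0.25,1,0],0,0.8],[[-0.25,1,0],0,0.8],[[-0.25,1,0],0,0.8],[[-0.25,1,0],0,0.8],[[-0.25,1,0],0,0.8],[[-0.2,0.9,-0.3],0,0.8],[[0,0.43,-0.7],0,0.8],[[0,0,-0.85],0,0.8],[[0,0,0],0,0.8],[[0,0,0],0,0.8]]}}

```text
t: 25.28
eef_pos: [469.2, 81.8, 242.6]
tcp_rot: [-3.139, 0.001, 1.381]
ft_force: [0.3, -0.2, -0.1]
opening: 0.901
grip_force: 0.0
```

```bash
python3 - <<'E'
from h import *
s=read_camera('side'); 
f=lambda im,x,y,w,h:cv2.resize(im[y:y+h,x:x+w],(400,300),interpolation=cv2.INTER_CUBIC)
save({"image":np.hstack([f(s["image"],260,210,120,90),f(s["image"],260,115,120,90)])},'c8.png')
E
```

```text
(no output)
```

View pics/c8.png

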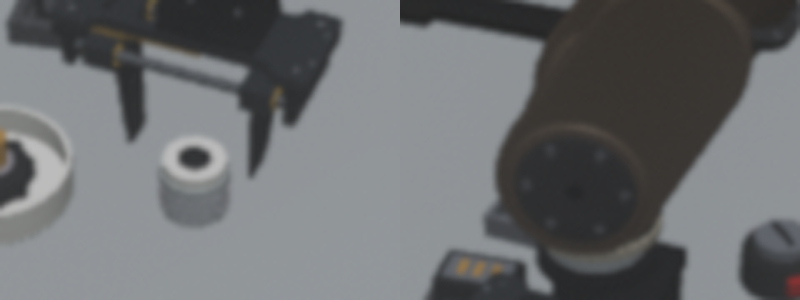

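The fingertips at (132,140) and (252,178) bracket the second filter at (194,158).

Call:
{"name": "move_arm", "arguments": {"commands": [[[0,0,-0.6],0,0.8],[[0,0,-0.45],0,0.8],[[0,0,-0.08],0,0.8],[[0,0,0],0,-1],[[0,0,0],0,-1],[[0,0,0],0,-1],[[0,0,0],0,-1],[[0,0,0],0,-1],[[0,0,0],0,-1],[[0,0,0],0,-1],[[0,0,0],0,-1],[[0,0,0],0,-1],[[0,0,0],0,-1]]}}

```text
t: 26.42
eef_pos: [469.3, 81.8, 209.5]
tcp_rot: [3.141, -0.0, 1.381]
ft_force: [-1.1, -1.2, 6.7]
opening: 0.518
grip_force: 30.0
```

Call:
{"name": "move_arm", "arguments": {"commands": [[[0,0,0.5],0,-1],[[0,0,1],0,-1],[[0,0,1],0,-1],[[0,-0.2,0.5],0,-1],[[0.3,-0.6,0],0,-1],[[0.3,-1,0],0,-1],[[0.3,-1,0],0,-1],[[0.3,-1,0],0,-1],[[0.3,-1,0],0,-1],[[0.3,-1,0],0,-1],[[0.3,-1,0],0,-1],[[0.3,-1,0],0,-1],[[0.3,-1,0],0,-1],[[0.3,-1,0],0,-1],[[0.3,-1,0],0,-1],[[0.3,-0.6,0],0,-1],[[0.28,-0.37,0],0,-1],[[0,0,-0.5],0,-1],[[0,0,-0.6],0,-1],[[0,0,0],0,-1]]}}

```text
t: 28.08
eef_pos: [585.0, -271.2, 262.8]
tcp_rot: [-3.137, -0.002, 1.38]
ft_force: [-1.3, 0.9, -1.9]
opening: 0.521
grip_force: 30.0
```

```bash
python3 - <<'E'
from h import *
s=read_camera('side'); print(env.state()["eef_pos"])
f=lambda im,x,y,w,h:cv2.resize(im[y:y+h,x:x+w],(560,420),interpolation=cv2.INTER_CUBIC)
save({"image":f(s["image"],260,115,120,90)},'c9.png')
E
```

```text
[ 585.34266804 -271.20970248  264.41814873]
```

View pics/c9.png

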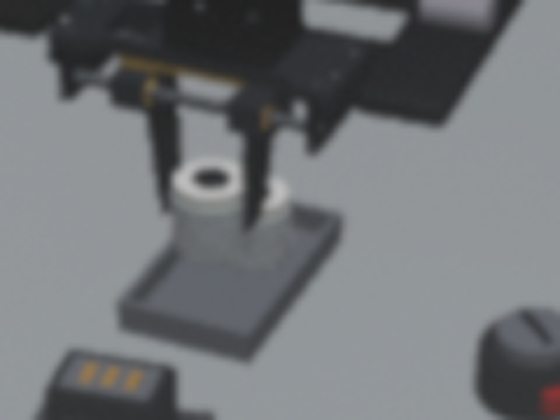

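The second filter hangs over the near half of the tray with the first one standing behind it. Lowering about 49 mm, then releasing.

Call:
{"name": "move_arm", "arguments": {"commands": [[[0,0,-0.5],0,-1],[[0,0,-0.5],0,-1],[[0,0,-0.4],0,-1],[[0,0,-0.2],0,-1],[[0,0,-0.05],0,-1],[[0,0,0],0,-1],[[0,0,0],0,-1],[[0,0,0],0,0.4],[[0,0,0],0,0.4],[[0,0,0],0,0.4],[[0,0,0],0,0.4],[[0,0,0.5],0,0.4],[[0,0,1],0,0.4],[[0,0,1],0,0.4],[[-0.5,0,1],0,0.4],[[-1,0,1],0,0.4],[[-1,0,0.5],0,0.4],[[-1,0,0],0,0.4],[[-1,0,0],0,0.4],[[0,0,0],0,0.4]]}}

```text
t: 29.8
eef_pos: [447.5, -270.8, 366.8]
tcp_rot: [-3.14, -0.0, 1.38]
ft_force: [-0.0, -0.6, 0.5]
opening: 0.7
grip_force: 0.0
```

```bash
python3 - <<'E'
from h import *
s=read_camera('side'); st=env.state(); print(st["eef_pos"],st["ft_force"])
save(s,'end.png')
E
```

```text
[ 449.42916555 -271.28186792  366.94552986] [ 0.43249403 -0.1300121   0.03527054]
```

View pics/end.png

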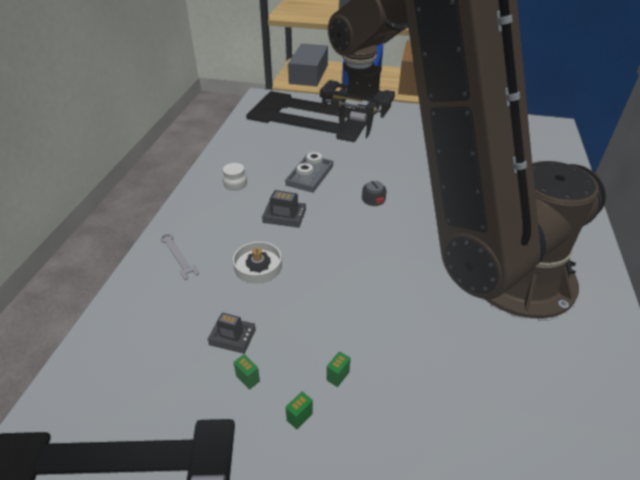

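Everything is in place: filters at (305,171) and (314,159), packs at (284,203) and (230,327), wheel at (258,258). The demand valve at (374,193) hasn't moved.

```bash
python3 -c "
from cell import env
print(env.job_done())"
```

```text
the job is handed in; nothing more can be done
None
```

I handed the job in after about 30 s of robot time: both filters are in the tray, each pack is in its own charger and the handwheel is stem up in the tub. The demand valve was not moved and everything is released; I checked this in the last picture, but the hand-in gave no verdict.

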